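# Seat the test chamber and tip the sealing arm over onto it

### The arm

A 6-joint arm with a two-finger parallel gripper is mounted at the origin on the work surface. World frame = base frame: x ahead of the robot, y to its left, z up, the work surface at z = 0. Lengths are in m, angles in rad, forces in N, time in s.
With the tool pointing down it reaches from about 0.3 to 0.85 m from the base axis. Payload 5.4 kg.
Tool frame: the origin (TCP) lies on the mounting face of the last link; the fingertips stand 173 mm ahead of it and the grasp point (between the pads) lies 155 mm ahead of it; z points along the fingers, y is the line along which they close (so a half turn about z gives the same grasp; the last joint's range is limited). The gripper opens to 85 mm and grips with 20 to 120 N. Pads are 22 mm wide; open, the fingers measure 114 mm over their backs; the gripper's body (76 mm by 85 mm) begins 54 mm behind the grasp point. The pads swing forward as they close: fully open they stand 13 mm farther back than shut.
Start: joints at [-1.466, 0.158, 1.597, -0, 1.386, -0.21], TCP at [0.178, -0.547, 0.405] pointing down, gripper open.
Joint ranges: [-2.91, 2.91], [-0.94, 2.29], [0.18, 2.7], [-1.29, 4.43], [0.17, 2.64], [-3, 3]. Speed limits (rad/s): [2.57, 2.57, 3.14, 3.14, 3.14, 3.14].

### API

Orientations are given as a unit quaternion [x, y, z, w].
In Python, from bench import status, imaging, ctrl, models gives the robot as it stands.
- The arm moves only by the tool servo_tool, never from a script. Its argument "commands" is a list of rows, each a list of 2 entries, a list of its own where there are three numbers: the shift along the tool's x, y, z in units of 250 mm (1.0 is 250 mm), then the turn, a rotation vector about the tool's x, y, z in units of 180 degrees (1.0 is 180 degrees). A call has 1 to 20 rows; each row shifts and turns the commanded pose from where the row before left it, along the tool's axes as they then stand; what a row does not reach is not made up. A row lasts 1/10 s, in which the tool goes at most 50 mm and 8.59 degrees, less where a joint would pass 70% of its speed; a pose out of reach is approached as far as the arm can. A call with a number of a shift or a turn outside -1 to 1 is refused whole. A call with a gripper value outside its range is refused whole. "grip" is the closure, from -1 (fully open) to 1 (shut), so that 0 is half open, set as the call begins (left out, the last holds). The fingers move at their own pace and stop on an object; "force" is the grip in N (left out, the last holds). Time passes only in rows, so rows that do not move let the fingers close. It gives the time, the measured TCP pose, the force, the opening and the grip force at its end, in the units of the state.
- status.state(): the state, without advancing time (a new reading comes with each control period).
- imaging.read_camera(name): name is "scene" or "top" or "wrist"; returns a dict with "frame" (400x640x3 uint8, blue, green, red), "K" (3x3 intrinsics, pixels), "eye" and "attitude" of the camera in the world. Camera axes: x right, y up, looking along -z (the intrinsics and any distortion apply to the point x, -y, -z); pixel columns grow to the right and rows downward; lengths in m; the calibration is good to about 2 mm. The wrist camera is an equidistant fisheye: a pixel r from the principal point sees the ray r / f radians off the axis. A picture is of the moment at which its call begins. There is no depth.
- ctrl.finish_job(): hands the job in; it is judged then, once.
Trained networks look in a picture, given as the dict that the camera call returned (one of the last four; its "shot" number tells which), for a name from the list of things; names that differ only in an ending like _2 or _b are one class to them, and where a whole thing is asked for, a point or a joint stands for the part that bears it (a point fixed in the world has none). Each returns a list of dicts, best first, with "conf" (0 to 1); they miss things now and then, are a little off and sometimes report something else, mostly with a low value. They report only what shows in the picture. A call takes as long as a camera call. They do not tell look-alikes from the thing itself.
- models.recognise(picture, thing): "centre" ([x, y, z] in m, in the coordinates of the camera as it stood for that picture, good to about 4 mm: the middle of the surface that is visible of it).
- models.silhouettes(picture, thing): "region" (400x640 bool, what is visible of it).
The state is a dict: "t": time; "q": joint angles; "qd": joint speeds; "effort": joint torques, N m; "eef_pos": TCP position; "tcp_rot": TCP orientation; "force": force on the tool from outside, world axes, zero at the start; "torque": the same for the moment, N m; "gripper_width": opening from 0.0 (shut) to 1.0 (fully open); "grip_force": force on a finger pad.
Only numpy, scipy, OpenCV 4.12 (cv2) and the standard library are available. Lean on these libraries where they do the work, as an engineer would, in place of code of your own. Each camera call takes 0.05 s, during which the arm holds its last target. There are 200 camera calls.

### The job

Get the pressure test stand ready for a run: without picking anything up, push the tall clear chamber along the table until it is fully home against both faces of the stand's V-shaped stop. Then push the thrown-back sealing arm over with your fingertips and press it down until its rubber pad sits on the chamber's lid. Keep the chamber on the table and upright, leave everything else where it stands, and finish with the fingers clear.

Things in the scene. Friction and masses are not known exactly. Their poses are not given: they have to be found in the camera images.
- chamber_mid (a point): centre, half-way up, of the tall chamber: a loose upright cylinder 70 mm in diameter and 90 mm high, grey base and lid discs with a clear wall between, 0.3 to 0.6 kg, standing on the table (its centre 45 mm up). z is its axis. Pushed higher than about 45 mm it may tip.
- stand: the fixed test stand. Origin on the table under the arm's hinge; +y is its front (to the V stop), x along the hinge, z up; yaw within 0.3 rad of the world's axes. Steel column 70 mm wide (x), 105 mm high, from y = -75 to +25 mm; two hinge cheeks, 145 mm high; behind, an air cylinder to y = -171 mm, at most 85 mm high.
- seat (a point): point on the table where the chamber's axis stands when it touches both jaws of the V stop: 120 mm in front (+y) of the stand's origin, axes as the stand's. The stop is two upright grey jaws, 40 mm high, at 45 degrees either side of the stand's y axis, opening to +y; the mouth is 100 mm wide across x, its ends level with the seat point.
- sealing_arm (a joint): angle of the sealing arm, rad: 0 = level, pad on the lid of a seated chamber; pi/2 = upright; at the start 1.75 to 2.05 (thrown back). Stops at 2.15 and -0.3. The hinge is 122 mm above the stand's origin, along its x. It is stiff: the arm stays where it is left; 2 to 6 N at the pad's distance moves it.
- back_face (a point): point on the arm's plain back face (its top when level) opposite the pad's centre: 120 mm from the hinge. Arm frame: y along the arm to its end, z out of the back face. The arm is an aluminium bar 30 mm wide, 14 mm thick, its end 155 mm from the hinge; the 60 mm pad on the other face reaches 32 mm from the bar's mid-plane.
- short_pot_mid (a point): centre of a similar but shorter pot, 60 mm in diameter and 50 mm high, loose; not to be used, leave it
- flange: loose steel ring 64 mm across, 18 mm high, leave it; origin under its centre
- wrench: loose wrench 160 mm long lying on the table, leave it; origin under its middle, x along it
- bottle: loose white bottle 48 mm in diameter, 130 mm high, leave it; origin under its centre
- jar: loose amber jar 60 mm in diameter, 75 mm high, leave it; origin under its centre
- driver: loose screwdriver 180 mm long lying on the table, leave it; origin under its middle, x along it
- cup: loose white cup 72 mm in diameter, 70 mm high, leave it; origin under its centre
Not all that is in view belongs to the job. Leave any blue or green look-alike of the part that bears chamber_mid alone.

How it is judged:
On the way, in this order (a step that is already met when the one before it is completed fails the run):
1. the chamber is home in the V stop while the arm is still up (horizontal distance between chamber_mid and seat below 0.006 m and angle between chamber_mid's own z axis and vertical below 0.06 rad and height (world z) of chamber_mid below 0.05 m and value of joint sealing_arm above 1.2 rad), for 0.2 s.
2. the arm is tipped over and its pad sits on the lid of the seated chamber (horizontal distance between chamber_mid and seat below 0.006 m and angle between chamber_mid's own z axis and vertical below 0.06 rad and height (world z) of chamber_mid below 0.05 m and value of joint sealing_arm between -0.045 and 0.045 rad), for 0.2 s.
At the end, for the whole second after the job is handed in: the chamber stands upright on the table within 6 mm of the seat point, at rest, and the arm is level within 0.045 rad, its pad on the lid (all of step 2 and linear speed of chamber below 0.01 m/s); the robot touches nothing.
It fails at once if the chamber is lifted more than 10 mm off the table (height (world z) of chamber_mid above 0.055 m).
It fails at once if the chamber is tipped by more than 0.3 rad (angle between chamber_mid's own z axis and vertical above 0.3 rad).
It fails at once if another loose thing is shifted by more than 30 mm (distance of any of short_pot_mid, flange, wrench, bottle, jar, driver, cup from where it was at the start of the episode above 0.03 m).
It fails at once if the short pot, bottle, jar or cup is tipped (angle between any of short_pot_mid, bottle, jar, cup's own z axis and vertical above 0.4 rad).
It also fails if it takes over 64 s, if anything falls off the work surface, if the arm or the gripper's body presses on something with over 40 N, if the wrist force passes 120 N, or if a joint passes its speed limit or range.

## Working session

There is one attempt and no reset: what is moved stays moved. The work goes in short steps, Python scripts to look and compute and a tool call to move; the robot and the scene stay as the last step left them, time stands still between calls to the robot, and variables do not carry over. Pictures are saved under pics/ and viewed, at most 12 in all, crops included, and the job is handed in when it is done.

Besides the shell and the picture viewer there is one more tool, called by a JSON object that holds its "name" and its "arguments". servo_tool: Moves the arm, as the interface text tells. Shifts and turns lie within -1 to 1; 1 stands for 250 mm of shift or 180 degrees of turn. Its arguments: {"type":"object","properties":{"commands":{"type":"array","items":{"type":"array"}},"grip":{"type":"number"},"force":{"type":"number"}},"required":["commands"]}

```bash
mkdir -p pics; cat > h.py <<'E'
import numpy as np, cv2
from scipy.spatial.transform import Rotation as R
from bench import status, imaging, ctrl, models
def cam2w(p,c):
    a=np.array(p['attitude']); M=a if a.shape==(3,3) else R.from_quat(a).as_matrix()
    return np.array(p['eye'])+M@np.array(c)
def Rm(p):
    a=np.array(p['attitude']); return a if a.shape==(3,3) else R.from_quat(a).as_matrix()
def ray(p,u,v):
    K=np.array(p['K']); d=np.array([(u-K[0,2])/K[0,0],-(v-K[1,2])/K[1,1],-1.]); return Rm(p)@d
def onz(p,u,v,z):
    d=ray(p,u,v); e=np.array(p['eye']); return e+d*(z-e[2])/d[2]
def proj(p,X):
    c=Rm(p).T@(np.array(X)-p['eye']); K=np.array(p['K']); return K[0,2]+K[0,0]*c[0]/-c[2], K[1,2]-K[1,1]*c[1]/-c[2]
E
python3 - <<'E'
from h import *
for n in ['top','scene']:
    p=imaging.read_camera(n); cv2.imwrite(f'pics/{n}0.png',p['frame']); print(n,p['eye'],[k for k in p], np.array(p['K']).tolist())
    for t in ['chamber_mid','stand','sealing_arm','short_pot_mid','flange','wrench','bottle','jar','driver','cup']:
        print(t,[(round(d['conf'],2),cam2w(p,d['centre']).round(3).tolist()) for d in models.recognise(p,t)[:3]])
print(status.state())
E
```

```text
top [0.4160076  0.04318347 1.10698075] ['frame', 'K', 'eye', 'attitude', 'shot'] [[409.8799452604222, 0.0, 316.5498386068776], [0.0, 409.8799452604222, 202.07026419279728], [0.0, 0.0, 1.0]]
chamber_mid [(0.86, [0.582, 0.318, 0.092]), (0.83, [0.676, 0.279, 0.091]), (0.82, [0.599, 0.152, 0.095])]
stand [(0.56, [0.55, -0.192, 0.101])]
sealing_arm [(0.65, [0.553, -0.182, 0.26])]
short_pot_mid [(0.9, [0.472, 0.189, 0.046])]
flange [(0.67, [0.748, 0.065, 0.021])]
wrench [(0.67, [0.4, -0.185, 0.008])]
bottle [(0.94, [0.398, -0.361, 0.085])]
jar [(0.74, [0.652, 0.403, 0.075]), (0.66, [0.473, 0.19, 0.047])]
driver [(0.79, [0.429, 0.37, 0.026])]
cup [(0.94, [0.745, -0.329, 0.04])]
scene [1.14253706 0.20129561 0.98571132] ['frame', 'K', 'eye', 'attitude', 'shot'] [[360.8596693636511, 0.0, 313.6325808413086], [0.0, 360.8596693636511, 194.0408762324353], [0.0, 0.0, 1.0]]
chamber_mid [(0.81, [0.704, 0.279, 0.091]), (0.72, [0.602, 0.321, 0.089]), (0.66, [0.732, 0.178, 0.091])]
stand [(0.65, [0.57, -0.191, 0.078])]
sealing_arm [(0.72, [0.562, -0.191, 0.242])]
short_pot_mid [(0.56, [0.491, 0.191, 0.0
[... 305 characters left out ...]
[0.737, -0.332, 0.043])]
{'t': 1.1, 'q': array([-1.46614161e+00,  1.58398894e-01,  1.59700500e+00,  1.17146001e-05,
        1.38618877e+00, -2.10097720e-01]), 'qd': array([-0.00085374,  0.00134977,  0.00170895,  0.00033954,  0.00062855,
       -0.0016298 ]), 'effort': array([ 7.31825166e-04, -3.96017897e+01, -3.31704140e+01, -6.65726793e-05,
        7.02962116e-04, -1.32955202e-05]), 'eef_pos': array([ 0.17799016, -0.5467426 ,  0.40469726]), 'tcp_rot': array([9.87642069e-01, 1.56726330e-01, 5.75012012e-06, 2.96873113e-07]), 'force': array([-0.80111396,  0.85397361, -0.2010867 ]), 'torque': array([ 0.01473371,  0.01679991, -0.00670238]), 'grip_force': 0.0, 'gripper_width': 0.9969772685577368}
```

View pics/top0.png

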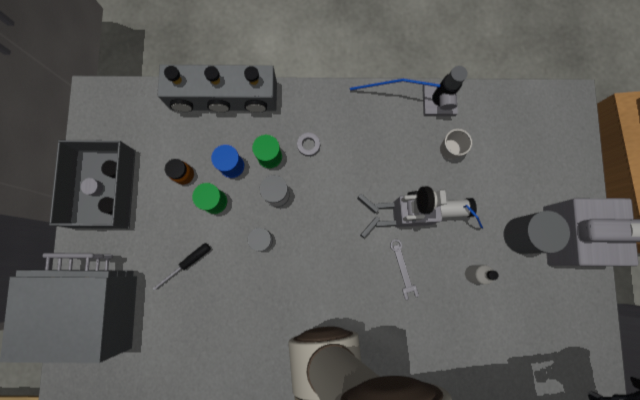

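View pics/scene0.png

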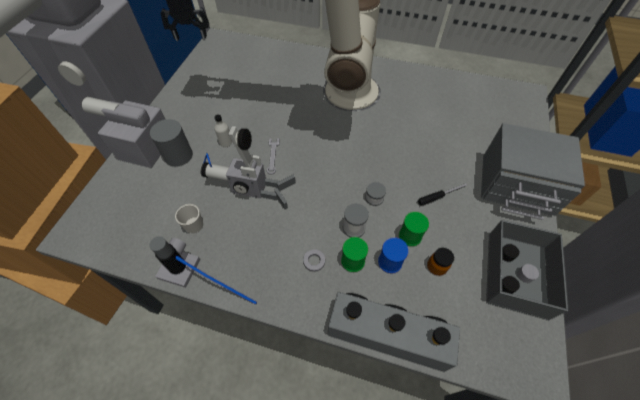

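The top view shows the grey chamber at about (275,190), with the short pot at (260,240) and the green and blue look-alikes at (266,150), (208,197) and (227,160). The stand is at (420,207), with its V jaws at (370,215) opening to the left (+y). The scene view agrees: chamber at (355,220), V at (282,190).

```bash
python3 - <<'E'
from h import *
p=imaging.read_camera('top'); f=p['frame']
cv2.imwrite('pics/crop1.png',cv2.resize(f[130:255,240:490],None,fx=3.2,fy=3.2,interpolation=cv2.INTER_CUBIC))
for n in ['top','scene']:
    p=imaging.read_camera(n)
    for t in ['chamber_mid','short_pot_mid']:
        for d in models.silhouettes(p,t)[:4]:
            m=d['region']; ys,xs=np.nonzero(m); g=p['frame'][m].mean(0)
            print(n,t,round(d['conf'],2),xs.min(),xs.max(),ys.min(),ys.max(),g.round(), onz(p,xs.mean(),ys.mean(),.045).round(3))
    print(n,'look', np.round(-Rm(p)[:,2],3))
E
```

```text
top chamber_mid 0.95 260 288 175 207 [102. 101. 100.] [0.609 0.156 0.045]
top chamber_mid 0.94 193 227 183 214 [ 53. 108.  34.] [0.586 0.325 0.045]
top chamber_mid 0.72 211 243 145 178 [130.  67.  31.] [0.687 0.283 0.045]
top chamber_mid 0.58 252 281 135 168 [ 52. 107.  32.] [0.716 0.178 0.045]
top short_pot_mid 0.63 248 272 228 251 [108. 107. 106.] [0.48  0.19  0.045]
top look [ 0.152  0.001 -0.988]
scene chamber_mid 0.89 341 367 237 272 [ 42. 102.  15.] [0.716 0.175 0.045]
scene chamber_mid 0.7 378 407 238 273 [125.  62.  20.] [0.688 0.28  0.045]
scene chamber_mid 0.67 399 429 211 247 [42. 97. 13.] [0.586 0.323 0.045]
scene short_pot_mid 0.55 365 385 183 205 [87. 89. 87.] [0.499 0.191 0.045]
scene look [-0.524 -0.171 -0.835]
```

View pics/crop1.png

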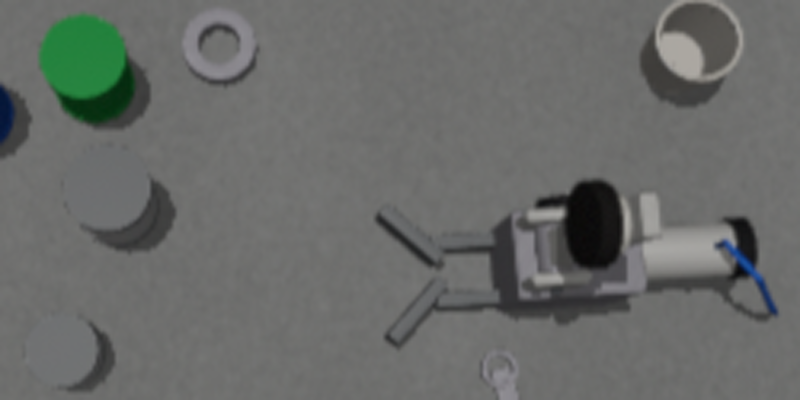

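The crop shows the chamber lid centred at crop (107,190), the jaws' inner tips at (378,216) and (388,334), and the stand's air cylinder ending at (750,247).

```bash
python3 - <<'E'
from h import *
p=imaging.read_camera('top')
c=lambda u,v,z: onz(p,240+u/3.2-.35,130+v/3.2-.35,z)
ch=c(107,190,.09); a=c(378,216,.04); b=c(388,334,.04)
print('chamber',ch.round(4),'pot',c(63,350,.05).round(4),'green',c(84,57,.09).round(4))
print('tips',a.round(4),b.round(4),np.linalg.norm(a-b), 'yaw',np.arctan2((a-b)[1],(a-b)[0]))
# apex ends of jaws
e1=c(438,263,.04);e2=c(443,283,.04);print('throat',e1.round(4),e2.round(4))
# back of cylinder cap
print('cyl axis', c(645,253,.045).round(4), c(735,250,.045).round(4))
# column top edges z .105
print('column', [c(u,v,.105).round(4).tolist() for u,v in [(512,212),(518,298),(645,292)]])
E
```

```text
chamber [0.6051 0.1545 0.09  ] pot [0.4815 0.191  0.05  ] green [0.7133 0.1755 0.09  ]
tips [ 0.5945 -0.0641  0.04  ] [ 0.4973 -0.0715  0.04  ] 0.09751128014793338 yaw 0.07654647762847748
throat [ 0.5559 -0.113   0.04  ] [ 0.5394 -0.1169  0.04  ]
cyl axis [ 0.5649 -0.2815  0.045 ] [ 0.5679 -0.3552  0.045 ]
column [[0.5877, -0.1614, 0.105], [0.5208, -0.1645, 0.105], [0.5262, -0.262, 0.105]]
```

{"name": "servo_tool", "arguments": {"commands": [[[0,0,0],[0,0,-0.0278]],[[0,0,0],[0,0,-0.0278]],[[0,0,0],[0,0,-0.0278]],[[0,0,0],[0,0,-0.0278]],[[0,0,0],[0,0,-0.0278]],[[0,0,0],[0,0,-0.0278]],[[0,0,0],[0,0,-0.0278]],[[0,0,0],[0,0,-0.0278]],[[0,0,0],[0,0,-0.0278]],[[0,0,0],[0,0,-0.0278]],[[0,0,0],[0,0,-0.0278]],[[0,0,0],[0,0,-0.0278]],[[0,0,0],[0,0,-0.0278]],[[0,0,0],[0,0,-0.0278]],[[0,0,0],[0,0,-0.0278]]], "grip": -0.18, "force": 60}}

```text
t: 3.0
eef_pos: [0.178, -0.5467, 0.4047]
tcp_rot: [0.686, 0.727, -0.0, 0.0]
force: [0.1, 0.1, 0.3]
gripper_width: 0.593
grip_force: 0.0
```

{"name": "servo_tool", "arguments": {"commands": [[[0.154,0.093,0],[0,0,0]],[[0.154,0.093,0],[0,0,0]],[[0.154,0.093,0],[0,0,0]],[[0.154,0.093,0],[0,0,0]],[[0.154,0.093,0],[0,0,0]],[[0.154,0.093,0],[0,0,0]],[[0.154,0.093,0],[0,0,0]],[[0.154,0.093,0],[0,0,0]],[[0.154,0.093,0],[0,0,0]],[[0.154,0.093,0],[0,0,0]],[[0.154,0.093,0],[0,0,0]],[[0.154,0.093,0],[0,0,0]],[[0.154,0.093,0],[0,0,0]],[[0.154,0.093,0],[0,0,0]],[[0.154,0.093,0],[0,0,0]],[[0.154,0.093,0],[0,0,0]],[[0.154,0.093,0],[0,0,0]],[[0.154,0.093,0],[0,0,0]],[[0.154,0.093,0],[0,0,0]],[[0.154,0.093,0],[0,0,0]]]}}

```text
t: 5.0
eef_pos: [0.6013, 0.2492, 0.4046]
tcp_rot: [0.688, 0.726, 0.0, 0.0]
force: [0.4, -0.3, 0.8]
gripper_width: 0.587
grip_force: 0.0
```

{"name": "servo_tool", "arguments": {"commands": [[[0,0,0],[0,-0.0278,0]],[[0,0,0],[0,-0.0278,0]],[[0,0,0],[0,-0.0278,0]],[[0,0,0],[0,0,0]],[[0,0,0],[0,0,0]]]}}

```text
t: 5.5
eef_pos: [0.6007, 0.2475, 0.4045]
tcp_rot: [0.682, 0.72, -0.089, 0.094]
force: [-0.4, 0.5, -0.3]
gripper_width: 0.59
grip_force: 0.0
```

```bash
cat >> h.py <<'E'
def fproj(p,X):
    c=Rm(p).T@(np.array(X)-p['eye']); x,y,z=c[0],-c[1],-c[2]; K=np.array(p['K']); r=np.hypot(x,y); th=np.arctan2(r,z)
    return K[0,2]+K[0,0]*th*x/r, K[1,2]+K[1,1]*th*y/r
def to(pos):
    s=status.state(); M=R.from_quat(s['tcp_rot']).as_matrix(); return (M.T@(np.array(pos)-s['eef_pos'])/.25).round(4)
E
python3 - <<'E'
from h import *
s=status.state(); M=R.from_quat(s['tcp_rot']).as_matrix(); print(M.round(3).tolist(), s['q'].round(2))
p=imaging.read_camera('wrist'); f=p['frame'].copy()
for t in ['chamber_mid','short_pot_mid']:
    print(t,[(round(d['conf'],2),cam2w(p,d['centre']).round(3).tolist()) for d in models.recognise(p,t)[:4]])
for X in [(.605,.1545,.09)]+[(.605+.035*np.cos(a),.1545+.035*np.sin(a),z) for z in (.09,0) for a in np.arange(0,6.28,.6)]:
    u,v=fproj(p,X); cv2.circle(f,(int(u),int(v)),2,(0,0,255),-1)
cv2.imwrite('pics/w1.png',f)
print(to((.600,.246,.187)))
E
```

```text
[[-0.053, 0.999, 0.014], [0.965, 0.054, -0.257], [-0.257, -0.0, -0.966]] [ 0.26  0.38  1.33 -0.26  1.48  0.23]
chamber_mid [(0.8, [0.683, 0.283, 0.089]), (0.72, [0.706, 0.186, 0.091]), (0.63, [0.61, 0.167, 0.091]), (0.62, [0.582, 0.315, 0.084])]
short_pot_mid [(0.81, [0.485, 0.195, 0.049])]
[ 0.2213 -0.0036  0.8428]
```

View pics/w1.png

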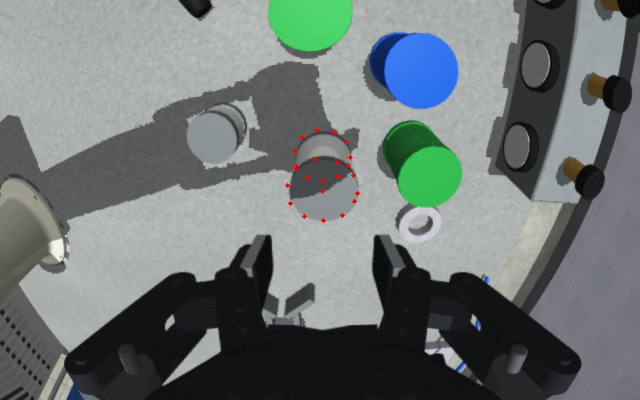

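The lid overlay matches the picture at (323,190), so the chamber position holds. Next I descend behind it.

{"name": "servo_tool", "arguments": {"commands": [[[0.02,0,0.077],[0,0,0]],[[0.02,0,0.077],[0,0,0]],[[0.02,0,0.077],[0,0,0]],[[0.02,0,0.077],[0,0,0]],[[0.02,0,0.077],[0,0,0]],[[0.02,0,0.077],[0,0,0]],[[0.02,0,0.077],[0,0,0]],[[0.02,0,0.077],[0,0,0]],[[0.02,0,0.077],[0,0,0]],[[0.02,0,0.077],[0,0,0]],[[0.02,-0.003,0.07],[0,0,0]],[[0,0,0],[0,0,0]],[[0,0,0],[0,0,0]]]}}

```text
t: 6.95
eef_pos: [0.6001, 0.2458, 0.1877]
tcp_rot: [0.682, 0.72, -0.09, 0.095]
force: [0.4, 0.0, -0.2]
gripper_width: 0.59
grip_force: 0.0
```

```bash
python3 - <<'E'
from h import *
s=status.state(); M=R.from_quat(s['tcp_rot']).as_matrix()
print(s['eef_pos'].round(4), s['gripper_width'], s['force'].round(1), 'tip',(s['eef_pos']+.168*M[:,2]).round(4))
p=imaging.read_camera('wrist'); f=p['frame'].copy()
for y in (-.025,.025):
  for L in (.16,.173):
    for x in (-.011,.011):
      u,v=fproj(p,s['eef_pos']+M@np.array([x,y,L])); cv2.circle(f,(int(u),int(v)),2,(0,0,255),-1)
cv2.imwrite('pics/w2.png',f)
E
```

```text
[0.6001 0.2458 0.1877] 0.5901081825040957 [ 0.4  0.  -0.2] tip [0.6024 0.2024 0.0255]
```

View pics/w2.png

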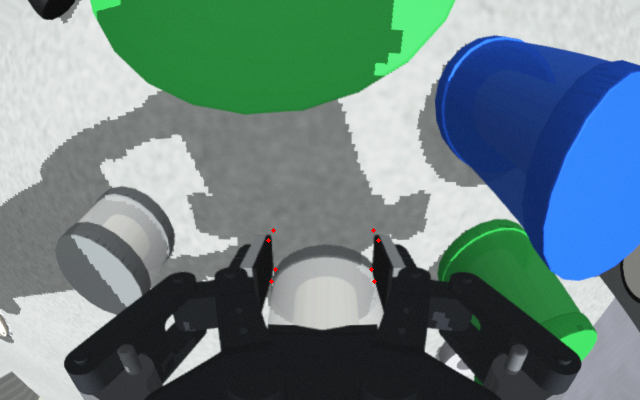

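The chamber sits centred between the fingers at about (325,285). I push it most of the way.

{"name": "servo_tool", "arguments": {"commands": [[[-0.02,0,0.0053],[0,0,0]],[[-0.02,0,0.0053],[0,0,0]],[[-0.02,0,0.0053],[0,0,0]],[[-0.0357,-0.0133,0.0095],[0,0,0]],[[-0.0357,-0.0133,0.0095],[0,0,0]],[[-0.0357,-0.0133,0.0095],[0,0,0]],[[-0.0357,-0.0133,0.0095],[0,0,0]],[[-0.0357,-0.0133,0.0095],[0,0,0]],[[-0.0357,-0.0133,0.0095],[0,0,0]],[[-0.0357,-0.0133,0.0095],[0,0,0]],[[-0.0357,-0.0133,0.0095],[0,0,0]],[[-0.02,-0.007,0.0053],[0,0,0]],[[0,0,0],[0,0,0]]]}}

```text
t: 8.3
eef_pos: [0.5766, 0.149, 0.1878]
tcp_rot: [0.682, 0.719, -0.09, 0.095]
force: [1.1, 1.5, 1.2]
gripper_width: 0.589
grip_force: 0.9
```

```bash
cat >> h.py <<'E'
def chk(n,name='pics/x.png'):
    s=status.state(); M=R.from_quat(s['tcp_rot']).as_matrix(); o=np.array([.554,-.188]); ys=np.array([-.055,.9985]); xs=np.array([.9985,.055])
    tip=s['eef_pos']+.168*M[:,2]; d=tip[:2]-o
    print('t',s['t'],'tip',tip.round(4),'in stand',(d@xs).round(4),(d@ys).round(4),'F',s['force'].round(1))
    p=imaging.read_camera(n); cv2.imwrite(name,p['frame'])
    for t in ['chamber_mid','sealing_arm']:
        print(t,[(round(d['conf'],2),cam2w(p,d['centre']).round(3).tolist()) for d in models.recognise(p,t)[:4]])
    return p
E
python3 -c "
from h import *
chk('top'); chk('wrist'); chk('scene')"
```

```text
t 8.3 tip [0.5788 0.1054 0.0256] in stand 0.0409 0.2916 F [1.1 1.5 1.2]
chamber_mid [(0.94, [0.684, 0.283, 0.092]), (0.79, [0.58, 0.325, 0.094]), (0.69, [0.577, 0.07, 0.09]), (0.58, [0.715, 0.173, 0.093])]
sealing_arm [(0.65, [0.553, -0.183, 0.258])]
t 8.45 tip [0.5785 0.106  0.025 ] in stand 0.0406 0.2922 F [0.6 0.1 0.3]
chamber_mid [(0.89, [0.683, 0.18, 0.053]), (0.74, [0.694, 0.246, 0.028]), (0.71, [0.58, 0.1, 0.038])]
sealing_arm []
t 8.6 tip [0.5784 0.1064 0.0249] in stand 0.0406 0.2926 F [-0.4 -0.1  0.3]
chamber_mid [(0.96, [0.601, 0.073, 0.088]), (0.83, [0.735, 0.178, 0.092]), (0.82, [0.703, 0.274, 0.09]), (0.82, [0.604, 0.319, 0.089])]
sealing_arm [(0.9, [0.565, -0.185, 0.246])]
```

{"name": "servo_tool", "arguments": {"commands": [[[-0.02,-0.0065,0.0053],[0,0,0]],[[-0.0348,-0.0125,0.0093],[0,0,0]],[[-0.0348,-0.0125,0.0093],[0,0,0]],[[-0.0348,-0.0125,0.0093],[0,0,0]],[[-0.0348,-0.0125,0.0093],[0,0,0]],[[-0.0348,-0.0125,0.0093],[0,0,0]],[[-0.0348,-0.0125,0.0093],[0,0,0]],[[-0.0348,-0.0125,0.0093],[0,0,0]],[[-0.0348,-0.0125,0.0093],[0,0,0]],[[-0.0348,-0.0125,0.0093],[0,0,0]],[[-0.0348,-0.0125,0.0093],[0,0,0]],[[-0.0348,-0.0125,0.0093],[0,0,0]],[[-0.03,-0.0125,0.008],[0,0,0]],[[-0.015,-0.006,0.004],[0,0,0]],[[0,0,0],[0,0,0]]]}}

```text
t: 10.25
eef_pos: [0.5424, 0.0314, 0.1881]
tcp_rot: [0.682, 0.719, -0.09, 0.095]
force: [-0.5, -0.4, -0.6]
gripper_width: 0.591
grip_force: 0.2
```

```bash
python3 -c "
from h import *
p=chk('top','pics/top2.png'); f=p['frame']
cv2.imwrite('pics/crop2.png',cv2.resize(f[150:255,310:470],None,fx=5,fy=5,interpolation=cv2.INTER_CUBIC))
chk('scene')"
```

```text
t 10.25 tip [ 0.5447 -0.0122  0.0258] in stand 0.0004 0.1761 F [-0.5 -0.4 -0.6]
chamber_mid [(0.81, [0.706, 0.176, 0.092]), (0.63, [0.58, 0.317, 0.096]), (0.57, [0.677, 0.275, 0.093]), (0.56, [0.544, -0.044, 0.094])]
sealing_arm [(0.77, [0.554, -0.182, 0.261])]
t 10.4 tip [ 0.5451 -0.0115  0.026 ] in stand 0.0008 0.1767 F [-0.5  0.   0.1]
chamber_mid [(0.91, [0.734, 0.178, 0.093]), (0.74, [0.569, -0.041, 0.088]), (0.58, [0.702, 0.278, 0.091]), (0.56, [0.602, 0.322, 0.09])]
sealing_arm [(0.83, [0.565, -0.191, 0.247])]
```

View pics/crop2.png

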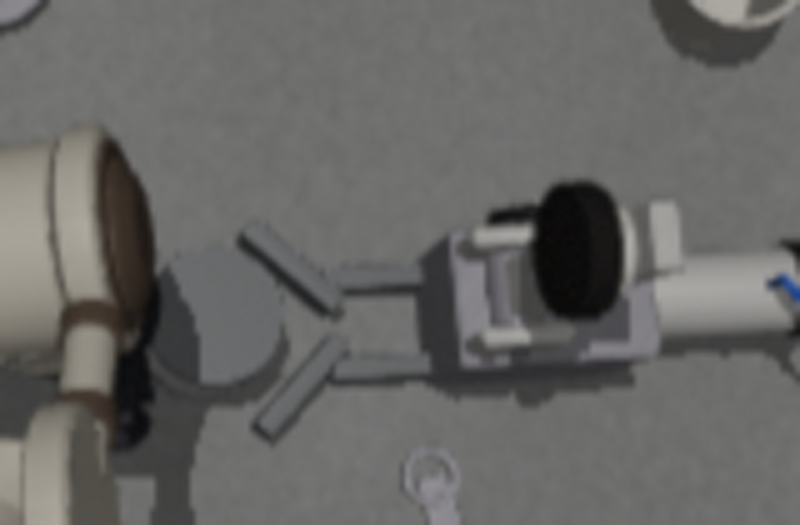

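The chamber lid is at crop (215,315), about 20 mm short of the jaws and roughly on their centre line.

{"name": "servo_tool", "arguments": {"commands": [[[-0.0116,0,0.0031],[0,0,0]],[[-0.0116,0,0.0031],[0,0,0]],[[-0.0116,0,0.0031],[0,0,0]],[[-0.0116,0,0.0031],[0,0,0]],[[-0.0116,0,0.0031],[0,0,0]],[[-0.0116,0,0.0031],[0,0,0]],[[0,0,0],[0,0,0]]]}}

```text
t: 11.25
eef_pos: [0.5436, 0.0136, 0.188]
tcp_rot: [0.682, 0.72, -0.09, 0.095]
force: [-0.6, 1.1, -0.4]
gripper_width: 0.594
grip_force: 0.9
```

{"name": "servo_tool", "arguments": {"commands": [[[-0.008,0,0.0021],[0,0,0]],[[0,0,0],[0,0,0]]]}}

```text
t: 11.45
eef_pos: [0.5436, 0.0118, 0.188]
tcp_rot: [0.682, 0.72, -0.09, 0.095]
force: [-0.2, 2.4, 0.6]
gripper_width: 0.587
grip_force: 1.1
```

{"name": "servo_tool", "arguments": {"commands": [[[-0.008,0,0.0021],[0,0,0]],[[0,0,0],[0,0,0]]]}}

```text
t: 11.65
eef_pos: [0.5437, 0.0098, 0.188]
tcp_rot: [0.682, 0.72, -0.09, 0.095]
force: [0.5, 1.1, -0.1]
gripper_width: 0.594
grip_force: 1.2
```

Still sliding freely, so I continue until the force rises.

{"name": "servo_tool", "arguments": {"commands": [[[-0.008,0,0.0021],[0,0,0]],[[0,0,0],[0,0,0]]]}}

```text
t: 11.85
eef_pos: [0.5437, 0.0083, 0.1879]
tcp_rot: [0.682, 0.72, -0.09, 0.094]
force: [-0.9, 6.2, 2.5]
gripper_width: 0.595
grip_force: 3.6
```

{"name": "servo_tool", "arguments": {"commands": [[[-0.008,0,0.0021],[0,0,0]],[[0,0,0],[0,0,0]]]}}

```text
t: 12.05
eef_pos: [0.5435, 0.0071, 0.1879]
tcp_rot: [0.682, 0.72, -0.089, 0.093]
force: [-2.5, 12.2, 4.2]
gripper_width: 0.588
grip_force: 7.0
```

{"name": "servo_tool", "arguments": {"commands": [[[-0.008,0,0.0021],[0,0,0]],[[0,0,0],[0,0,0]]]}}

```text
t: 12.25
eef_pos: [0.5434, 0.0061, 0.1879]
tcp_rot: [0.682, 0.72, -0.088, 0.092]
force: [-3.8, 19.5, 7.4]
gripper_width: 0.591
grip_force: 10.9
```

Contact with both jaws: 19.5 N along the axis and almost nothing sideways. Back off and check.

{"name": "servo_tool", "arguments": {"commands": [[[0.01,0,-0.0027],[0,0,0]],[[0.02,0,-0.0053],[0,0,0]],[[0.04,0,-0.0106],[0,0,0]],[[0.08,0,-0.0212],[0,0,0]],[[0.12,0,-0.032],[0,0,0]],[[0.12,0,-0.032],[0,0,0]],[[-0.03,0,-0.115],[0,0,0]],[[-0.04,0,-0.15],[0,0,0]],[[-0.04,0,-0.15],[0,0,0]],[[-0.04,0,-0.15],[0,0,0]],[[-0.04,0,-0.15],[0,0,0]],[[-0.04,0,-0.15],[0,0,0]],[[0,0,0],[0,0.028,0]],[[0,0,0],[0,0.028,0]],[[0,0,0],[0,0.028,0]]], "grip": -0.18}}

```text
t: 13.75
eef_pos: [0.5387, 0.1052, 0.4123]
tcp_rot: [0.688, 0.726, 0.002, -0.001]
force: [-0.8, 0.2, -0.2]
gripper_width: 0.59
grip_force: 0.0
```

```bash
python3 -c "
from h import *
print(status.state()['eef_pos'],status.state()['tcp_rot'])
p=chk('top'); f=p['frame']
a=cv2.resize(f[160:250,330:470],None,fx=5,fy=5,interpolation=cv2.INTER_CUBIC)
p=chk('wrist','pics/w3.png')
p=chk('scene'); f=p['frame']
u,v=map(int,proj(p,(.55,-.1,.12)))
b=cv2.resize(f[v-60:v+60,u-70:u+70],None,fx=5,fy=5,interpolation=cv2.INTER_CUBIC); print('sceneorigin',u-70,v-60)
cv2.imwrite('pics/a.png',a); cv2.imwrite('pics/b.png',b)"
```

```text
[0.53865421 0.10521632 0.4122534 ] [ 0.68769697  0.72599392  0.00206633 -0.00119412]
t 13.75 tip [0.5388 0.106  0.2443] in stand 0.001 0.2944 F [-0.8  0.2 -0.2]
chamber_mid [(0.79, [0.688, 0.296, 0.093]), (0.76, [0.729, 0.178, 0.09]), (0.64, [0.579, 0.317, 0.094]), (0.58, [0.546, -0.066, 0.093])]
sealing_arm [(0.69, [0.426, 0.372, 0.028]), (0.59, [0.552, -0.185, 0.257]), (0.49, [0.541, -0.064, 0.093]), (0.49, [0.474, 0.188, 0.049])]
t 13.9 tip [0.5387 0.1045 0.2436] in stand 0.0008 0.2929 F [-0.3 -0.5  0.3]
chamber_mid [(0.86, [0.55, -0.044, 0.071]), (0.81, [0.7, 0.176, 0.092]), (0.69, [0.578, 0.293, 0.036])]
sealing_arm []
t 14.05 tip [0.5385 0.1052 0.2435] in stand 0.0007 0.2936 F [-0.1 -0.1 -0. ]
chamber_mid [(0.88, [0.702, 0.277, 0.09]), (0.69, [0.567, -0.056, 0.086]), (0.68, [0.732, 0.179, 0.092])]
sealing_arm [(0.97, [0.564, -0.186, 0.242])]
sceneorigin 208 111
```

View pics/a.png

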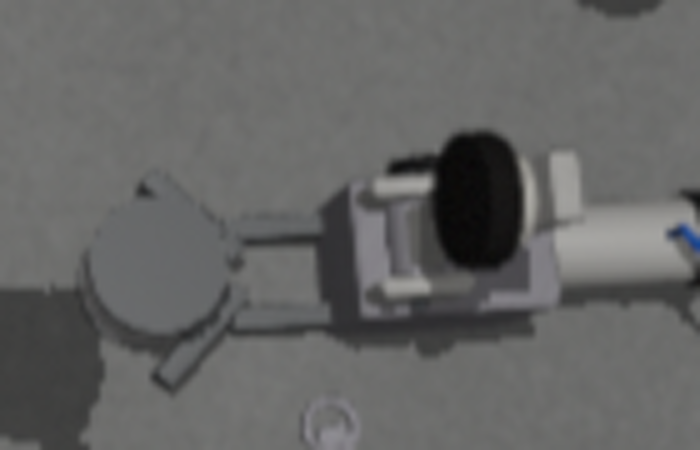

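View pics/b.png

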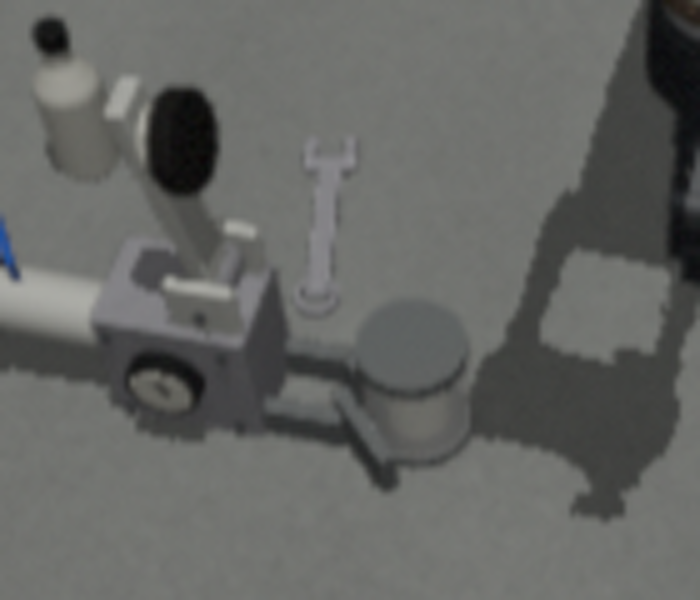

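The chamber is seated against both jaws, with its lid at crop (160,263). The arm's pad shows at (480,200) and its bar end at (565,185) in the top view, and at (122,105) in the scene crop.

```bash
python3 - <<'E'
from h import *
pt=imaging.read_camera('top'); ps=imaging.read_camera('scene')
print('lid top', onz(pt,330+160/5-.4,160+263/5-.4,.09).round(4),'lid scene',onz(ps,208+413/5-.4,111+343/5-.4,.09).round(4))
def tri(a,b):
    d1=ray(pt,330+a[0]/5-.4,160+a[1]/5-.4); d2=ray(ps,208+b[0]/5-.4,111+b[1]/5-.4)
    e1,e2=np.array(pt['eye']),np.array(ps['eye'])
    st=np.linalg.lstsq(np.c_[d1,-d2],e2-e1,rcond=None)[0]; A=e1+d1*st[0];B=e2+d2*st[1]; return (A+B)/2,np.linalg.norm(A-B)
o=np.array([.554,-.188]); ys=np.array([-.055,.9985]); xs=np.array([.9985,.055])
for n,a,b in [('barend',(565,185),(122,105)),('pad',(470,200),(187,140))]:
    X,e=tri(a,b); d=X[:2]-o; print(n,X.round(4),e.round(4),'stand',(d@xs).round(4),(d@ys).round(4),'theta',np.arctan2(X[2]-.122,d@ys).round(3), np.hypot(X[2]-.122,d@ys).round(3))
for th in (1.75,1.85,1.95,2.05):
    q=lambda r,n,x: np.r_[o+xs*x+ys*(r*np.cos(th)-n*np.sin(th)), .122+r*np.sin(th)+n*np.cos(th)]
    for nm,r,n in [('end',.155,.007),('end',.155,-.007),('padc',.12,-.032)]:
        P=q(r,n,0); u=proj(pt,P); v=proj(ps,P); print(th,nm,P.round(3),'top',(5*(u[0]-330)).__round__(),round(5*(u[1]-160)),'scene',round(5*(v[0]-208)),round(5*(v[1]-111)))
E
```

```text
lid top [ 0.5481 -0.0683  0.09  ] lid scene [ 0.5487 -0.067   0.09  ]
barend [ 0.5593 -0.2176  0.2659] 0.0004 stand 0.0037 -0.0299 theta 1.775 0.147
pad [ 0.5562 -0.1841  0.2449] 0.0008 stand 0.0025 0.0038 theta 1.54 0.123
1.75 end [ 0.556 -0.222  0.273] top 580 188 scene 111 87
1.75 end [ 0.555 -0.209  0.276] top 548 189 scene 134 88
1.75 padc [ 0.553 -0.178  0.246] top 455 204 scene 198 136
1.85 end [ 0.557 -0.237  0.269] top 613 188 scene 87 88
1.85 end [ 0.556 -0.224  0.273] top 583 188 scene 109 87
1.85 padc [ 0.554 -0.19   0.246] top 485 202 scene 176 131
1.95 end [ 0.558 -0.252  0.263] top 643 189 scene 65 91
1.95 end [ 0.557 -0.239  0.269] top 616 188 scene 85 88
1.95 padc [ 0.555 -0.203  0.245] top 513 201 scene 155 129
2.05 end [ 0.558 -0.266  0.256] top 670 190 scene 44 96
2.05 end [ 0.558 -0.253  0.263] top 646 189 scene 62 91
2.05 padc [ 0.555 -0.215  0.243] top 540 201 scene 135 128
```

{"name": "servo_tool", "arguments": {"commands": [[[0,0,-0.146],[0,0,0]],[[0,0,-0.146],[0,0,0]],[[-0.146,0,0],[0,0,0]],[[-0.146,0,0],[0,0,0]],[[-0.146,0,0],[0,0,0]],[[-0.146,0,0],[0,0,0]],[[-0.146,0,0],[0,0,0]],[[-0.146,0,0],[0,0,0]],[[-0.146,0,0],[0,0,0]],[[-0.146,0,0],[0,0,0]],[[-0.146,0,0],[0,0,0]],[[-0.146,0,0],[0,0,0]],[[-0.146,0,0],[0,0,0]],[[-0.146,0,0],[0,0,0]],[[-0.146,0,0],[0,0,0]],[[-0.146,0,0],[0,0,0]],[[0,0,0],[0,0,0]]], "grip": 1}}

```text
t: 16.0
eef_pos: [0.5653, -0.4096, 0.4818]
tcp_rot: [0.689, 0.724, -0.0, -0.001]
force: [0.2, -0.7, -0.5]
gripper_width: -0.001
grip_force: 0.0
```

{"name": "servo_tool", "arguments": {"commands": [[[0,0,0],[0,0.0278,0]],[[0,0,0],[0,0.0278,0]],[[0,0,0],[0,0.0278,0]],[[0,0,0],[0,0.0278,0]],[[0,0,0],[0,0.0278,0]],[[0,0,0],[0,0.0278,0]],[[0,0,0],[0,0,0]],[[0,0,0],[0,0,0]]]}}

```text
t: 16.8
eef_pos: [0.5664, -0.405, 0.4834]
tcp_rot: [0.664, 0.701, 0.178, -0.188]
force: [0.5, -0.8, -0.8]
gripper_width: 0.0
grip_force: 0.0
```

```bash
cat > plan.py <<'E'
from h import *
o=np.array([.554,-.188]); yaw=.055
xs=np.array([np.cos(yaw),np.sin(yaw),0]); ys=np.array([-np.sin(yaw),np.cos(yaw),0]); up=np.array([0,0,1.])
def pose(th,gap,phi,r=.115,xl=.002):
    """tool pose whose leading finger edge lies gap off the back face at angle th; phi deg tilt"""
    f=np.radians(phi); X=np.cos(f)*ys+np.sin(f)*up; Z=np.sin(f)*ys-np.cos(f)*up; M=np.c_[X,np.cross(Z,X),Z]
    n=.007+gap; y=r*np.cos(th)-n*np.sin(th); z=.122+r*np.sin(th)+n*np.cos(th)
    C=np.r_[o,0]+xs*xl+ys*y+up*z
    return C-M@np.array([.011,0,.173]),M
def rows(seq,start=None):
    if start is None: s=status.state(); start=(s['eef_pos'],R.from_quat(s['tcp_rot']).as_matrix())
    p,M=start
    for q,N in seq:
        d=(M.T@(q-p)/.25).round(3); w=(R.from_matrix(M.T@N).as_rotvec()/np.pi).round(4)
        print([d.tolist(),w.tolist()])
        p=p+M@d*.25; M=M@R.from_rotvec(w*np.pi).as_matrix()
E
python3 - <<'E'
from plan import *
s=status.state(); print(s['eef_pos'].round(4),s['gripper_width'],s['force'].round(1),R.from_quat(s['tcp_rot']).as_matrix().round(3).tolist())
q,N=pose(1.78,.02,30); print('target',q.round(4)); rows([(q,N)])
E
```

```text
[ 0.5664 -0.405   0.4834] 1.388511397185015e-05 [ 0.5 -0.8 -0.8] [[-0.047, 0.999, -0.028], [0.865, 0.054, 0.5], [0.5, -0.0, -0.866]]
target [ 0.564  -0.334   0.3732]
[[0.026, 0.006, 0.524], [-0.0, -0.0001, -0.0003]]
```

{"name": "servo_tool", "arguments": {"commands": [[[0.005,0.001,0.105],[0,0,0]],[[0.005,0.001,0.105],[0,0,0]],[[0.005,0.001,0.105],[0,0,0]],[[0.005,0.001,0.105],[0,0,0]],[[0.006,0.002,0.104],[0,0,0]],[[0,0,0],[0,0,0]],[[0,0,0],[0,0,0]]]}}

```text
t: 17.5
eef_pos: [0.564, -0.3338, 0.3744]
tcp_rot: [0.664, 0.701, 0.178, -0.188]
force: [-0.9, -0.8, 0.4]
gripper_width: -0.004
grip_force: 0.0
```

```bash
python3 - <<'E'
from plan import *
s=status.state(); M=R.from_quat(s['tcp_rot']).as_matrix(); print(s['t'],s['eef_pos'].round(4))
p=imaging.read_camera('scene'); f=p['frame'].copy()
for c in [(.011,0,.173)]:
    u,v=proj(p,s['eef_pos']+M@np.array(c)); 
q,N=pose(1.78,0,30); w=proj(p,q+N@np.array([.011,0,.173])); print(u,v,w)
u0,v0=int(u)-60,int(v)-60; g=cv2.resize(f[v0:v0+120,u0:u0+140],None,fx=5,fy=5,interpolation=cv2.INTER_CUBIC)
cv2.circle(g,(int(5*(u-u0)),int(5*(v-v0))),3,(0,0,255),-1); cv2.circle(g,(int(5*(w[0]-u0)),int(5*(w[1]-v0))),3,(0,255,255),-1)
cv2.imwrite('pics/c.png',g)
ths=np.linspace(1.78,1.0,17); tilt=lambda t: -5+35*t/1.78
print('approach'); rows([pose(1.78,-.0,30)])
seq=[pose(t,0,tilt(t)) for t in ths]; print('push'); rows(seq[1:],seq[0])
E
```

```text
17.5 [ 0.564  -0.3338  0.3744]
227.99545882363327 138.83986395209007 (np.float64(234.2397930164991), np.float64(139.29933169385868))
approach
[[0.073, -0.0, 0.033], [0.0006, 0.0001, 0.0]]
push
[[0.033, -0.0, 0.006], [-0.0, -0.0053, 0.0]]
[[0.033, -0.0, 0.006], [-0.0, -0.0054, 0.0]]
[[0.033, -0.0, 0.007], [0.0, -0.0053, 0.0]]
[[0.032, -0.0, 0.007], [-0.0, -0.0053, 0.0]]
[[0.033, 0.0, 0.008], [-0.0, -0.0053, 0.0]]
[[0.032, -0.0, 0.009], [-0.0, -0.0054, 0.0]]
[[0.031, -0.0, 0.01], [-0.0, -0.0053, 0.0]]
[[0.031, -0.0, 0.01], [-0.0, -0.0053, 0.0]]
[[0.031, -0.0, 0.011], [-0.0, -0.0053, 0.0]]
[[0.031, -0.0, 0.011], [0.0, -0.0054, 0.0]]
[[0.03, -0.0, 0.012], [-0.0, -0.0053, 0.0]]
[[0.03, -0.0, 0.013], [-0.0, -0.0053, 0.0]]
[[0.029, -0.0, 0.013], [0.0, -0.0053, 0.0]]
[[0.029, -0.0, 0.014], [0.0, -0.0054, -0.0]]
[[0.028, -0.0, 0.014], [0.0, -0.0053, 0.0]]
[[0.028, -0.0, 0.015], [0.0, -0.0053, 0.0]]
```

View pics/c.png

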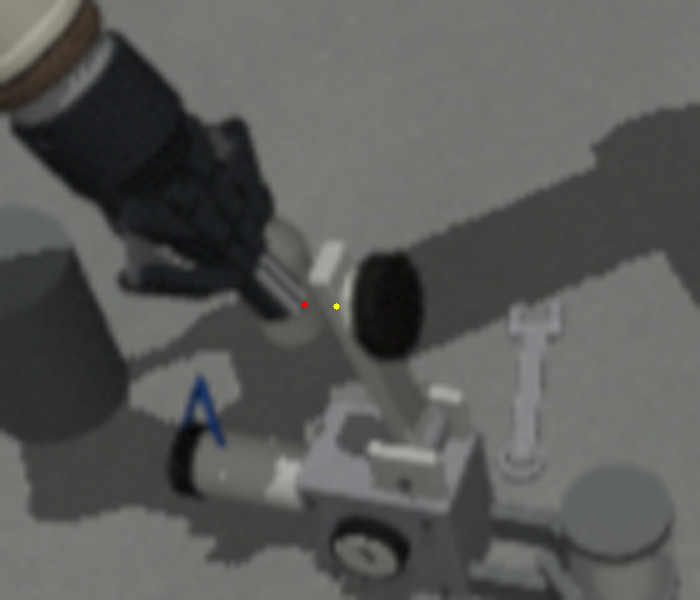

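The fingertip is at crop (303,303), just behind the bar, and the contact target is at (336,306). I approach and push over.

{"name": "servo_tool", "arguments": {"commands": [[[0.018,0,0.008],[0,0,0]],[[0.018,0,0.008],[0,0,0]],[[0.018,0,0.008],[0,0,0]],[[0.018,0,0.009],[0,0,0]],[[0,0,0],[0,0,0]]]}}

```text
t: 18.05
eef_pos: [0.5629, -0.3137, 0.3757]
tcp_rot: [0.664, 0.701, 0.179, -0.189]
force: [-0.6, 0.4, 0.2]
gripper_width: 0.001
grip_force: 0.0
```

{"name": "servo_tool", "arguments": {"commands": [[[0.033,0,0.006],[0,-0.0053,0]],[[0.033,0,0.006],[0,-0.0053,0]],[[0.033,0,0.007],[0,-0.0053,0]],[[0.032,0,0.007],[0,-0.0053,0]],[[0,0,0],[0,0,0]]]}}

```text
t: 18.55
eef_pos: [0.5612, -0.2812, 0.3863]
tcp_rot: [0.669, 0.707, 0.157, -0.165]
force: [-0.2, -0.4, -0.2]
gripper_width: 0.004
grip_force: 0.2
```

{"name": "servo_tool", "arguments": {"commands": [[[0.033,0,0.008],[0,-0.0053,0]],[[0.032,0,0.009],[0,-0.0053,0]],[[0.031,0,0.01],[0,-0.0053,0]],[[0.031,0,0.01],[0,-0.0053,0]],[[0.031,0,0.011],[0,-0.0053,0]],[[0.031,0,0.011],[0,-0.0053,0]],[[0.03,0,0.012],[0,-0.0053,0]],[[0.03,0,0.013],[0,-0.0053,0]],[[0.029,0,0.013],[0,-0.0053,0]],[[0.029,0,0.014],[0,-0.0054,0]],[[0.028,0,0.014],[0,-0.0053,0]],[[0.028,0,0.015],[0,-0.0053,0]]]}}

```text
t: 19.75
eef_pos: [0.5558, -0.1853, 0.3854]
tcp_rot: [0.682, 0.72, 0.088, -0.093]
force: [-1.4, -2.8, 1.1]
gripper_width: -0.003
grip_force: 1.2
```

```bash
python3 - <<'E'
from plan import *
tilt=lambda t: -5+35*t/1.78
s=status.state(); q,N=pose(1.0,0,tilt(1.0)); print(s['t'],s['force'].round(1),'err stand', [((s['eef_pos']-q)@a).round(4) for a in (xs,ys,up)])
p=chk('top'); 
seq=[pose(t,0,tilt(t)) for t in np.linspace(1.0,0.1,19)]
print('from nominal'); rows(seq[1:],seq[0])
p=chk('scene')
E
```

```text
19.75 [-1.4 -2.8  1.1] err stand [np.float64(-0.0001), np.float64(0.0007), np.float64(-0.0018)]
t 19.75 tip [ 0.5535 -0.1426  0.2229] in stand 0.002 0.0454 F [-1.4 -2.8  1.1]
chamber_mid [(0.81, [0.708, 0.177, 0.092]), (0.69, [0.545, -0.064, 0.092]), (0.69, [0.677, 0.276, 0.091]), (0.68, [0.582, 0.315, 0.092])]
sealing_arm [(0.56, [0.543, -0.102, 0.23])]
from nominal
[[0.028, 0.0, 0.016], [-0.0, -0.0055, -0.0]]
[[0.028, -0.0, 0.016], [-0.0, -0.0054, -0.0]]
[[0.027, 0.0, 0.017], [0.0, -0.0055, -0.0]]
[[0.026, 0.0, 0.017], [-0.0, -0.0054, -0.0]]
[[0.026, 0.0, 0.018], [-0.0, -0.0055, -0.0]]
[[0.025, 0.0, 0.018], [-0.0, -0.0055, -0.0]]
[[0.025, -0.0, 0.018], [0.0, -0.0054, -0.0]]
[[0.023, 0.0, 0.019], [0.0, -0.0055, -0.0]]
[[0.024, -0.0, 0.02], [0.0, -0.0055, -0.0]]
[[0.022, -0.0, 0.02], [0.0, -0.0054, -0.0]]
[[0.022, 0.0, 0.02], [0.0, -0.0055, -0.0]]
[[0.021, -0.0, 0.02], [0.0, -0.0054, -0.0]]
[[0.021, 0.0, 0.021], [0.0, -0.0055, -0.0]]
[[0.02, 0.0, 0.021], [0.0, -0.0055, -0.0]]
[[0.019, -0.0, 0.021], [0.0, -0.0054, -0.0]]
[[0.018, -0.0, 0.021], [-0.0, -0.0055, -0.0]]
[[0.018, -0.0, 0.022], [-0.0, -0.0055, -0.0]]
[[0.017, -0.0, 0.022], [-0.0, -0.0054, -0.0]]
t 19.9 tip [ 0.5536 -0.1419  0.2229] in stand 0.0021 0.046 F [-0.1 -0.1 -0.8]
chamber_mid [(0.97, [0.565, -0.063, 0.087]), (0.85, [0.601, 0.322, 0.088]), (0.77, [0.704, 0.276, 0.093]), (0.61, [0.734, 0.175, 0.093])]
sealing_arm [(0.59, [0.562, -0.11, 0.22])]
```

The arm follows. I continue to nearly level.

{"name": "servo_tool", "arguments": {"commands": [[[0.028,0,0.016],[0,-0.0055,0]],[[0.028,0,0.016],[0,-0.0054,0]],[[0.027,0,0.017],[0,-0.0055,0]],[[0.026,0,0.017],[0,-0.0054,0]],[[0.026,0,0.018],[0,-0.0055,0]],[[0.025,0,0.018],[0,-0.0055,0]],[[0.025,0,0.018],[0,-0.0054,0]],[[0.023,0,0.019],[0,-0.0055,0]],[[0.024,0,0.02],[0,-0.0055,0]],[[0.022,0,0.02],[0,-0.0054,0]],[[0.022,0,0.02],[0,-0.0055,0]],[[0.021,0,0.02],[0,-0.0054,0]],[[0.021,0,0.021],[0,-0.0055,0]],[[0.02,0,0.021],[0,-0.0055,0]],[[0.019,0,0.021],[0,-0.0054,0]],[[0.018,0,0.021],[0,-0.0055,0]],[[0.018,0,0.022],[0,-0.0055,0]],[[0.017,0,0.022],[0,-0.0054,0]],[[0,0,0],[0,0,0]]]}}

```text
t: 21.95
eef_pos: [0.5496, -0.075, 0.3114]
tcp_rot: [0.687, 0.726, -0.017, 0.017]
force: [0.1, 0.4, -0.1]
gripper_width: 0.001
grip_force: 0.0
```

```bash
python3 - <<'E'
from plan import *
tilt=lambda t: -5+35*t/1.78
s=status.state(); q,N=pose(.1,0,tilt(.1)); print(s['t'],s['force'].round(1),'err stand', [((s['eef_pos']-q)@a).round(4) for a in (xs,ys,up)])
seq=[pose(t,0,tilt(t)) for t in np.linspace(.1,-.02,7)]
rows(seq)
p=chk('top')
E
```

```text
21.95 [ 0.1  0.4 -0.1] err stand [np.float64(-0.0002), np.float64(0.0011), np.float64(-0.0024)]
[[-0.005, 0.001, -0.009], [-0.0004, -0.0012, -0.0001]]
[[0.007, -0.0, 0.008], [-0.0, -0.0022, 0.0]]
[[0.006, -0.0, 0.009], [-0.0, -0.0022, 0.0]]
[[0.007, -0.0, 0.009], [-0.0, -0.0022, 0.0]]
[[0.006, -0.0, 0.009], [-0.0, -0.0022, 0.0]]
[[0.006, -0.0, 0.009], [-0.0, -0.0021, 0.0]]
[[0.006, -0.0, 0.008], [-0.0, -0.0022, 0.0]]
t 21.95 tip [ 0.5498 -0.0833  0.1436] in stand 0.0016 0.1048 F [ 0.1  0.4 -0.1]
chamber_mid [(0.92, [0.582, 0.317, 0.092]), (0.85, [0.705, 0.179, 0.09]), (0.61, [0.677, 0.278, 0.09])]
sealing_arm [(0.85, [0.535, -0.052, 0.132])]
```

{"name": "servo_tool", "arguments": {"commands": [[[0.004,0,0.008],[0,0,0]],[[0.004,0,0.008],[0,0,0]],[[0.004,0,0.008],[0,0,0]],[[0,0,0],[0,0,0]]]}}

```text
t: 22.5
eef_pos: [0.5498, -0.0732, 0.3062]
tcp_rot: [0.688, 0.726, -0.017, 0.018]
force: [-0.5, -0.4, 0.4]
gripper_width: -0.001
grip_force: 0.1
```

{"name": "servo_tool", "arguments": {"commands": [[[0,0,0.006],[0,0,0]],[[0,0,0],[0,0,0]]]}}

```text
t: 22.7
eef_pos: [0.5497, -0.0731, 0.3047]
tcp_rot: [0.688, 0.726, -0.017, 0.018]
force: [0.5, 0.4, -0.1]
gripper_width: 0.002
grip_force: 0.1
```

{"name": "servo_tool", "arguments": {"commands": [[[0,0,0.006],[0,0,0]],[[0,0,0],[0,0,0]]]}}

```text
t: 22.9
eef_pos: [0.5497, -0.0732, 0.3032]
tcp_rot: [0.688, 0.726, -0.017, 0.018]
force: [0.6, -0.5, 0.5]
gripper_width: 0.003
grip_force: 0.1
```

{"name": "servo_tool", "arguments": {"commands": [[[0,0,0.006],[0,0,0]],[[0,0,0],[0,0,0]]]}}

```text
t: 23.1
eef_pos: [0.5498, -0.0733, 0.3025]
tcp_rot: [0.688, 0.726, -0.017, 0.018]
force: [-2.1, 1.6, 4.9]
gripper_width: 0.005
grip_force: 2.7
```

{"name": "servo_tool", "arguments": {"commands": [[[0,0,0.006],[0,0,0]],[[0,0,0],[0,0,0]]]}}

```text
t: 23.3
eef_pos: [0.5499, -0.0733, 0.3024]
tcp_rot: [0.687, 0.726, -0.017, 0.018]
force: [-5.4, 3.4, 13.2]
gripper_width: 0.003
grip_force: 6.8
```

```bash
python3 - <<'E'
from plan import *
s=status.state(); M=R.from_quat(s['tcp_rot']).as_matrix(); print(s['force'].round(1))
p=chk('scene'); f=p['frame']
w=s['eef_pos']+M@np.array([.011,0,.173]); print('C',w.round(4)); u,v=proj(p,w)
u0,v0=int(u)-70,int(v)-60; g=cv2.resize(f[v0:v0+110,u0:u0+140],None,fx=5,fy=5,interpolation=cv2.INTER_CUBIC)
cv2.imwrite('pics/d.png',g)
E
```

```text
[-5.4  3.4 13.2]
t 23.3 tip [ 0.5504 -0.0816  0.1346] in stand 0.0022 0.1064 F [-5.4  3.4 13.2]
chamber_mid [(0.83, [0.734, 0.179, 0.091]), (0.83, [0.603, 0.322, 0.09]), (0.75, [0.703, 0.278, 0.09]), (0.68, [0.576, -0.052, 0.052])]
sealing_arm [(0.95, [0.557, -0.094, 0.127]), (0.42, [0.577, -0.052, 0.052]), (0.31, [0.57, -0.181, 0.081])]
C [ 0.5498 -0.0709  0.129 ]
```

View pics/d.png

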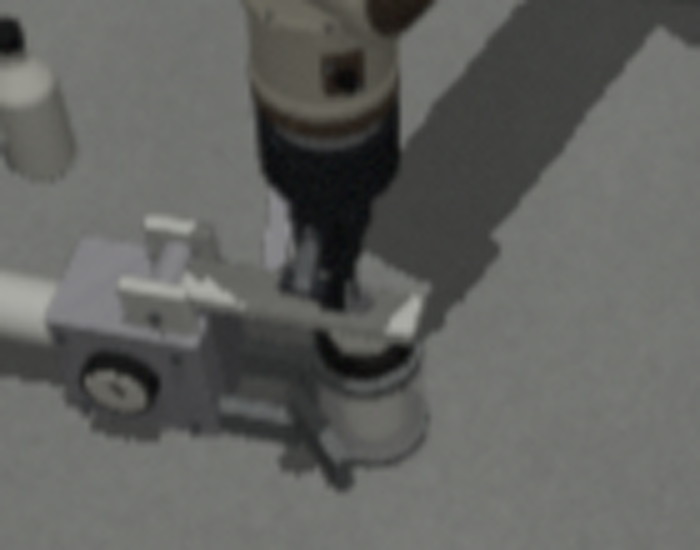

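The bar is level, with its black pad on the lid at (367,350); contact height is 129 mm as expected and the press is 13 N. I withdraw upward.

{"name": "servo_tool", "arguments": {"commands": [[[0,0,-0.006],[0,0,0]],[[0,0,-0.012],[0,0,0]],[[0,0,-0.04],[0,0,0]],[[0,0,-0.1],[0,0,0]],[[0,0,-0.12],[0,0,0]],[[0,0,-0.12],[0,0,0]],[[0,0,-0.1],[0,0,0]],[[0,0,-0.05],[0,0,0]],[[0,0,0],[0,0,0]],[[0,0,0],[0,0,0]],[[0,0,0],[0,0,0]],[[0,0,0],[0,0,0]],[[0,0,0],[0,0,0]]]}}

```text
t: 24.75
eef_pos: [0.5493, -0.0667, 0.4362]
tcp_rot: [0.688, 0.726, -0.017, 0.017]
force: [0.2, 0.6, -0.6]
gripper_width: -0.001
grip_force: 0.0
```

```bash
python3 - <<'E'
from plan import *
p=chk('scene'); f=p['frame']
u,v=proj(p,(.55,-.08,.12)); u0,v0=int(u)-70,int(v)-60
cv2.imwrite('pics/e.png',cv2.resize(f[v0:v0+110,u0:u0+140],None,fx=5,fy=5,interpolation=cv2.INTER_CUBIC))
chk('top')
E
```

```text
t 24.75 tip [ 0.5494 -0.0749  0.2684] in stand 0.0016 0.1132 F [ 0.2  0.6 -0.6]
chamber_mid [(0.97, [0.603, 0.319, 0.088]), (0.69, [0.573, -0.052, 0.054]), (0.67, [0.704, 0.278, 0.091]), (0.59, [0.735, 0.176, 0.091])]
sealing_arm [(0.61, [0.557, -0.092, 0.129])]
t 24.9 tip [ 0.5497 -0.075   0.2691] in stand 0.002 0.1131 F [ 0.  -0.2  0.7]
chamber_mid [(0.88, [0.706, 0.178, 0.089]), (0.85, [0.676, 0.279, 0.092]), (0.7, [0.582, 0.315, 0.093]), (0.55, [0.521, -0.051, 0.089])]
sealing_arm [(0.78, [0.543, -0.073, 0.128])]
```

View pics/e.png

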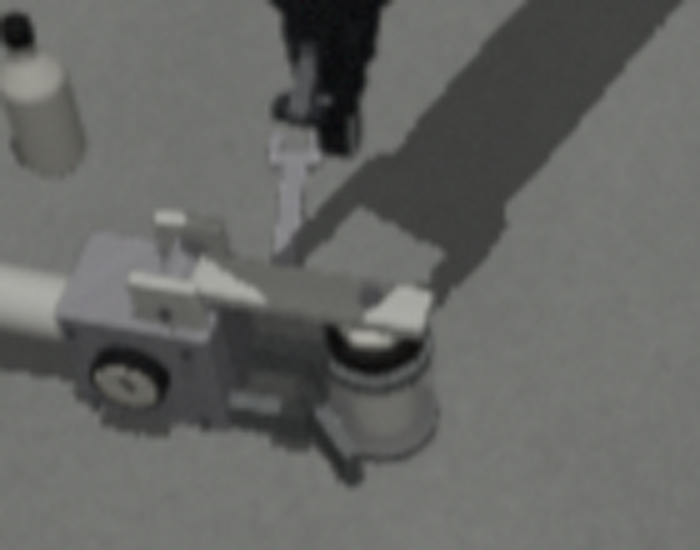

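The arm is level with its pad on the lid at (375,350). The chamber is upright in the V, and the fingers are clear above it.

```bash
python3 -c "
from h import *
print(ctrl.finish_job())"
```

```text
the job is handed in; nothing more can be done
None
```

I handed the job in at about 25 s of the 64 s allowed: the chamber is home in the V stop, the sealing arm is level with its pad on the lid, and the fingers are clear; the hand-in returned no verdict.

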